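# Fit and lock the sensor probe in the nutrient flow cell

## Task

Take the green-headed sensor probe from the stand and push its shaft fully home into the port of the grey flow cell, its cross bar passing through the slot of the orange bayonet ring. Then turn the ring clockwise by one of its lugs until it clicks locked over the cross bar, and let go. Leave the blue and yellow probes in the stand, and the bottle and the jar standing where they are.

Things in the scene. Friction and masses are not known exactly. Their poses are not given: they have to be found in the camera images.
- green_probe_head (a point): centre of the probe's green grip fin: 26 mm wide (y), 10 thick (x), 30 tall (z, up). Below it, on the same axis: neck 9 mm across; cross bar (two black ears) 36 mm long along y, 8 wide, 6 high, its underside 39 mm below this point; steel shaft 8 mm in diameter, 50 mm long, tip tapered over 4 mm (89 mm below this point). 36 to 63 g. Starts upright in a well, ears on the stand's top.
- blue_probe_head (a point): the same kind of probe with a blue fin; leave it alone. Centre of its fin, same sizes and axes.
- yellow_probe_head (a point): the same kind of probe with a yellow fin; leave it alone. Centre of its fin, same sizes and axes.
- stand: white probe stand, fixed, 70 mm (x) by 180 mm (y) by 62 mm high, with three wells 11 mm wide and 57 mm deep in a row along its y, 60 mm apart. Origin: centre of its underside, on the table.
- cell: flow cell: fixed grey housing 90 mm (x) by 170 mm (y), flat top (deck) 75 mm above the table, a blue pipe stub low on each y end (16 mm long, 28 mm wide). Origin: centre of its underside. A small black click block 11 mm high stands on the deck 48 mm from the port, between the cell's -x and +y.
- port (a point): mouth of the port's round vertical hole (9.5 mm wide, chamfered, 54 mm deep), at the centre of the cell's deck, 75 mm above the table. Axes are the cell's; z up. A seated probe's ears rest on the deck round it, so its fin centre is then 39 mm above this point.
- ring_slot (a point): orange bayonet ring lying on the deck round the port; point at the centre of its top, 13 mm above the deck. 56 mm outside, 46 mm inside; its roof (9 to 13 mm above the deck) has a straight slot 15 mm wide, 46 mm long along this frame's y, towards both lugs, which lets the ears pass. Turned over ears that are down on the deck, the roof holds the probe; over ears not down it cannot turn.
- ring (a joint): ring angle about the port's axis, rad: 0 open (slot along the cell's y), grows CLOCKWISE seen from above to a stop at 1.571, locked. Starts at 0 to 0.3 and stays there until turned. It turns easily up to 1.15; then a spring click resists (up to about 0.15 N m) until 1.38; past that it snaps on to the stop by itself and is held there.
- lug_a (a point): one of two upright round lugs on the ring: posts 10 mm in diameter, axis 40 mm from the port's axis, top 42 mm above the deck, bottom on an arm 12 mm above the deck. This point is on the post's axis, 30 mm above the deck, and turns with the ring; the frame's y axis points outwards, along the slot. At ring angle 0 this lug lies at the cell's +y, at 1.571 at the cell's +x.
- lug_b (a point): the opposite lug, same shape (its frame's y axis points inwards). At ring angle 0 it lies at the cell's -y, at 1.571 at the cell's -x.
- bottle_mid (a point): loose white bottle with green label, 60 mm in diameter, 190 mm tall, near the cell; leave it standing. Point half-way up on its axis.
- jar_mid (a point): loose amber jar, 60 mm in diameter, 75 mm tall, near the cell; leave it standing. Point half-way up on its axis.

How it is judged:
On the way, in this order (a step that is already met when the one before it is completed fails the run):
1. the green probe is fully home in the port, while the ring is still open (z of green_probe_head in the frame of port below 0.042 m and horizontal distance between green_probe_head and port below 0.004 m and angle between green_probe_head's own z axis and vertical below 0.07 rad and value of joint ring below 0.7 rad), for 0.2 s.
2. the ring is turned clockwise to locked over the seated probe (z of green_probe_head in the frame of port below 0.042 m and horizontal distance between green_probe_head and port below 0.004 m and angle between green_probe_head's own z axis and vertical below 0.07 rad and value of joint ring above 1.45 rad), for 0.2 s.
At the end, for the whole second after the job is handed in: Green probe upright (tilt under 0.07 rad) and fully home: fin centre under 42 mm above the deck (39 nominal), within 4 mm of the port axis. Ring locked (beyond 1.45 rad), its slot at least 1.0 rad away from the probe's cross bar (all of step 2 and angle between the y axis of green_probe_head and the y axis of lug_a, either way round above 1 rad); the robot touches nothing.
It fails at once if the blue or yellow probe is moved more than 15 mm or tilted more than 0.3 rad ((distance of blue_probe_head from where it was at the start of the episode above 0.015 m or angle between blue_probe_head's own z axis and vertical above 0.3 rad) or (distance of yellow_probe_head from where it was at the start of the episode above 0.015 m or angle between yellow_probe_head's own z axis and vertical above 0.3 rad)).
It fails at once if the bottle or the jar is moved more than 25 mm or tilted more than 0.35 rad ((distance of bottle_mid from where it was at the start of the episode above 0.025 m or angle between bottle_mid's own z axis and vertical above 0.35 rad) or (distance of jar_mid from where it was at the start of the episode above 0.025 m or angle between jar_mid's own z axis and vertical above 0.35 rad)).
It also fails if it takes over 54 s, if anything falls off the work surface, if the arm or the gripper's body presses on something with over 40 N, if the wrist force passes 120 N, or if a joint passes its speed limit or range.

## Robot

A 7-joint arm with a two-finger parallel gripper is mounted at the origin on the work surface. World frame = base frame: x ahead of the robot, y to its left, z up, the work surface at z = 0. Lengths are in m, angles in rad, forces in N, time in s.
With the tool pointing down it reaches from about 0.425 to 0.875 m from the base axis. Payload 4.7 kg.
Tool frame: the origin (TCP) lies at the very end of the fingers, on their centre line; the grasp point (between the pads) lies 19 mm behind it; z points along the fingers, y is the line along which they close (so a half turn about z gives the same grasp; the last joint's range is limited). The gripper opens to 87 mm and grips with 3 to 60 N. Pads are 19 mm wide; open, the fingers measure 117 mm over their backs; the gripper's body (75 mm by 190 mm) begins 51 mm behind the grasp point.
Start: joints at [-1.153, 0.321, -0.07, 1.45, 0.023, 1.371, -0.057], TCP at [0.255, 0.598, 0.223] pointing down, gripper open.
Joint ranges: [-2.86, 2.86], [-0.3, 2.09], [-1.38, 1.24], [0.06, 2.45], [-1.56, 4.7], [0.09, 2.05], [-2.69, 2.69]. Speed limits (rad/s): [2.57, 2.57, 3.14, 3.14, 3.14, 3.14, 3.14].

## Interface

Orientations are given as a rotation vector (axis times angle).
In Python, from bench import ctrl, get_image, job gives the robot as it stands.
- The arm moves only by the shell command python3 -m crank 'ROWS' [FORCE]. ROWS is JSON, a list that holds one entry, the list of rows, each a list of 5 numbers: the shift along the tool's x, y, z in mm, then the turn about the tool's z in rad, then the closure, from -1 (fully open) to 1 (shut), so that 0 is half open. A call has 1 to 10 rows; each row shifts and turns the commanded pose from where the row before left it, along the tool's axes as they then stand; what a row does not reach is not made up. A row lasts 1/12 s, in which the tool goes at most 41.7 mm and 7.16 degrees, less where a joint would pass 70% of its speed; a pose out of reach is approached as far as the arm can. A call with a gripper value outside its range is refused whole. The fingers move at their own pace and stop on an object; FORCE is the grip in N (left out, the last holds). Time passes only in rows, so rows that do not move let the fingers close. It gives the time, the measured TCP pose, the force, the opening and the grip force at its end, in the units of the state.
- ctrl.get_state(): the state, without advancing time (a new reading comes with each control period).
- get_image(name): name is "side" or "top" or "wrist"; returns a dict with "pixels" (384x512x3 uint8, red, green, blue), "fx", "fy", "cx", "cy" (pixels), "T" (4x4, takes a point from camera to world coordinates); the wrist camera has in their place "T_tool_cam" (4x4, takes a point from camera to tool coordinates, whose origin is the TCP and whose axes are the flange's). Camera axes: x right, y down, z forward; pixel columns grow to the right and rows downward; lengths in m; the calibration is good to about 2 mm. A picture is of the moment at which its call begins: read the wrist's pose just before it. There is no depth.
- job.close_job(): hands the job in; it is judged then, once.
The state is a dict: "time": time; "joint_positions": joint angles; "qd": joint speeds; "joint_torque": joint torques, N m; "position": TCP position; "tool_rot": TCP orientation; "ft_force": force on the tool from outside, world axes, zero at the start; "torque": the same for the moment, N m; "grip_width": opening from 0.0 (shut) to 1.0 (fully open); "grip_force": force on a finger pad.
Only numpy, scipy, OpenCV 4.12 (cv2) and the standard library are available. Lean on these libraries where they do the work, as an engineer would, in place of code of your own. Each camera call takes 0.05 s, during which the arm holds its last target. There are 200 camera calls.

## Working session

There is one attempt and no reset: what is moved stays moved. The work goes in short steps, Python scripts to look and compute and a shell command to move; the robot and the scene stay as the last step left them, time stands still between calls to the robot, and variables do not carry over. Pictures are saved under pics/ and viewed, at most 10 in all, crops included, and the job is handed in when it is done.

```bash
mkdir -p pics; python3 - <<'E'
from bench import ctrl,get_image
import cv2,numpy as np
s=ctrl.get_state();print(s['time'],s['position'],s['tool_rot'],s['grip_width'])
for n in("top","side"):
    d=get_image(n);cv2.imwrite(f"pics/{n}0.png",d["pixels"][:,:,::-1]);print(n,d['fx'],d['cx'],d['cy'],np.round(d['T'],3).tolist())
a=cv2.imread("pics/top0.png");b=cv2.imread("pics/side0.png")
cv2.imwrite("pics/both0.png",np.hstack([a,b])[:, :, :] if False else cv2.resize(np.vstack([a,b]),(512,768)))
E
```

```text
0.0 [0.25523575 0.59719525 0.22146333] [-6.29944191e-01 -3.07751005e+00  2.93356466e-03] 0.9944231534071317
top 472.2984060786332 248.08621035050038 193.72197257130935 [[-0.023, -0.992, 0.125, 0.423], [-0.999, 0.026, 0.02, -0.005], [-0.023, -0.124, -0.992, 1.213], [0.0, 0.0, 0.0, 1.0]]
side 408.6170770116618 263.79584607759944 196.5628756587228 [[-0.864, -0.377, 0.333, 0.293], [-0.503, 0.665, -0.552, 0.453], [-0.013, -0.644, -0.765, 0.739], [0.0, 0.0, 0.0, 1.0]]
```

View pics/top0.png

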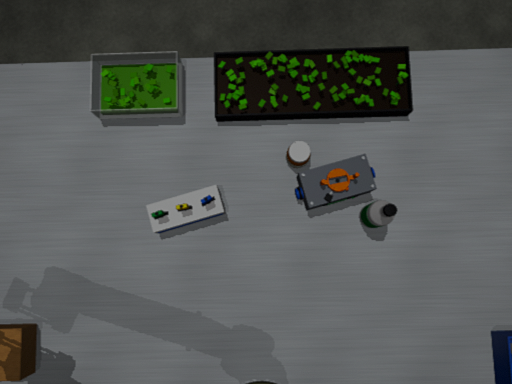

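View pics/side0.png

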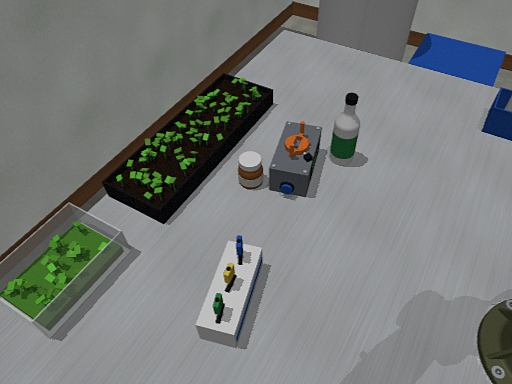

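The top view shows the stand at about (185,209), with green at (160,214), yellow (183,207) and blue (208,200). The cell is at (337,182) with the orange ring at (338,180), the jar at (299,153) and the bottle at (377,215). The side view agrees, with the green fin at (218,303) and the ring at (297,145).

```bash
cat > h.py <<'E'
import cv2,numpy as np
from scipy.spatial.transform import Rotation as R
from bench import ctrl,get_image
def snap(n):
    s=ctrl.get_state() if n=="wrist" else None
    d=get_image(n)
    if n=="wrist":
        T=np.eye(4);T[:3,:3]=R.from_rotvec(s['tool_rot']).as_matrix();T[:3,3]=s['position'];d['T']=T@d['T_tool_cam']
    d['hsv']=cv2.cvtColor(np.ascontiguousarray(d['pixels']),cv2.COLOR_RGB2HSV);return d
def ray(d,p):
    v=np.array([(p[0]-d['cx'])/d['fx'],(p[1]-d['cy'])/d['fy'],1]);T=np.array(d['T']);return T[:3,3],T[:3,:3]@v
def plane(d,p,z):
    o,v=ray(d,p);return o+v*(z-o[2])/v[2]
def tri(d1,p1,d2,p2):
    o1,v1=ray(d1,p1);o2,v2=ray(d2,p2);t=np.linalg.lstsq(np.c_[v1,-v2],o2-o1,rcond=None)[0]
    a=o1+v1*t[0];b=o2+v2*t[1];return (a+b)/2,np.linalg.norm(a-b)
def blobs(d,lo,hi,roi,amin=8):
    x0,y0,x1,y1=roi;m=np.zeros(d['hsv'].shape[:2],np.uint8)
    m[y0:y1,x0:x1]=cv2.inRange(d['hsv'][y0:y1,x0:x1],np.array(lo),np.array(hi))
    n,l,st,c=cv2.connectedComponentsWithStats(m);return sorted([(int(st[i,4]),c[i].round(1),st[i,:4].tolist()) for i in range(1,n) if st[i,4]>=amin],key=lambda b:-b[0]),m
C=dict(green=((45,80,30),(85,255,255)),yellow=((22,120,60),(34,255,255)),blue=((105,120,40),(128,255,255)),orange=((3,150,60),(17,255,255)))
E
python3 - <<'E'
from h import *
t,s=snap("top"),snap("side")
for k in("green","yellow","blue"):
    a=blobs(t,*C[k],(140,180,230,235))[0][:2];b=blobs(s,*C[k],(190,225,270,345))[0][:2]
    print(k,a,b,tri(t,a[0][1],s,b[0][1]),plane(t,a[0][1],.101))
a=blobs(t,*C['orange'],(310,155,370,205))[0];b=blobs(s,*C['orange'],(270,110,330,170))[0];print(a,b)
# cell corners via grey-blue contour
for roi,d,n in(((285,135,405,235),t,"ct"),((265,90,365,200),s,"cs")):
    x0,y0,x1,y1=roi;c=cv2.resize(np.ascontiguousarray(d['pixels'][y0:y1,x0:x1,::-1]),None,fx=5,fy=5,interpolation=cv2.INTER_NEAREST);cv2.imwrite(f"pics/{n}.png",c)
print(plane(t,(299,153),.075),plane(t,(390,210),.19))
E
```

```text
green [(44, array([157.2, 213.5]), [152, 210, 12, 8])] [(135, array([217.8, 304. ]), [213, 293, 10, 22])] (array([0.5206121 , 0.23351595, 0.09816384]), np.float64(0.0014526456780147886)) [0.52101817 0.23324179 0.101     ]
yellow [(22, array([184. , 205.8]), [182, 204, 5, 5]), (19, array([177.8, 207.1]), [176, 205, 5, 5])] [(135, array([228.9, 273. ]), [224, 263, 11, 20])] (array([0.53900415, 0.17118118, 0.09017014]), np.float64(0.0003374466988471548)) [0.53772915 0.1694048  0.101     ]
blue [(68, array([189.4, 223.1]), [158, 214, 64, 19]), (43, array([206. , 199.1]), [201, 195, 11, 9])] [(128, array([248.6, 299.4]), [236, 257, 26, 83]), (83, array([239.1, 245.7]), [237, 236, 5, 19])] (array([0.50211273, 0.16897403, 0.01898559]), np.float64(0.0006635710659221659)) [0.49636664 0.15687887 0.101     ]
[(385, array([337.6, 179.8]), [321, 168, 34, 24]), (15, array([356.5, 174.1]), [355, 172, 4, 5])] [(393, array([297. , 142.5]), [285, 121, 26, 36])]
[ 0.66309484 -0.10975353  0.075     ] [ 0.5080093 -0.2904862  0.19     ]
```

View pics/ct.png

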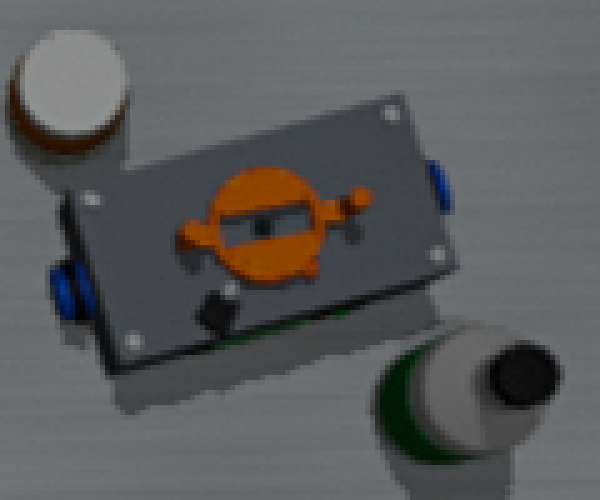

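The crop shows the deck corners at crop pixels (72,192), (402,97), (455,268) and (108,372). The port hole is at (264,229), the lug tops at about (185,233) and (364,196), and the slot runs roughly from (222,230) to (312,213). The bottle cap is at (525,375) and the jar lid at (75,83).

```bash
python3 - <<'E'
from h import *
t,s=snap("top"),snap("side")
f=lambda x,y:(x/5+285,y/5+135)
cor=[plane(t,f(*p),.075)for p in((70,193),(402,97),(455,268),(108,372))]
print("corners",np.round(cor,4)); print("centre",np.mean(cor,0),"sides",[np.linalg.norm(cor[i]-cor[i-1]).round(3) for i in range(4)])
y=(cor[0]-cor[1]+cor[3]-cor[2]);x=cor[0]-cor[3]+cor[1]-cor[2];ya=np.arctan2(y[1],y[0])-np.pi/2;xa=np.arctan2(x[1],x[0]);print("cell yaw",ya,xa)
print("hole",plane(t,f(264,229),.075))
la,lb=plane(t,f(185,232),.117),plane(t,f(364,196),.117);d=la-lb;print(la,lb,np.linalg.norm(d),"mid",(la+lb)/2,"yaw",np.arctan2(d[1],d[0])-np.pi/2)
g,_=tri(t,(157.2,213.5),s,(217.8,304));b,e=tri(t,(206,199.1),s,(239.1,245.7));print(g,b,e,np.linalg.norm(g-b));d=g-b;print("stand yaw",np.arctan2(d[1],d[0])-np.pi/2)
print("bottle",plane(t,f(525,375),.19),"jar",plane(t,f(75,83),.075))
w=snap("wrist");print(np.round(w['T_tool_cam'],3).tolist(),w['fx'],w['cx'],w['cy'])
st=ctrl.get_state();M=R.from_rotvec(st['tool_rot']).as_matrix();print(M.round(3))
E
```

```text
corners [[ 0.612  -0.1079  0.075 ]
 [ 0.6551 -0.2712  0.075 ]
 [ 0.5703 -0.2921  0.075 ]
 [ 0.5241 -0.1229  0.075 ]]
centre [ 0.59037518 -0.1985309   0.075     ] sides [np.float64(0.089), np.float64(0.169), np.float64(0.087), np.float64(0.175)]
cell yaw 0.2621548113591743 0.20545759015971032
hole [ 0.59179024 -0.20110635  0.075     ]
[ 0.5851126  -0.15703851  0.117     ] [ 0.59988967 -0.24115794  0.117     ] 0.08540749623706248 mid [ 0.59250114 -0.19909823  0.117     ] yaw 0.17389345405314827
[0.5206121  0.23351595 0.09816384] [0.55218078 0.1170301  0.09745297] 0.0013164605061293478 0.1206898475327319
stand yaw 0.26465173819218357
bottle [ 0.5080093 -0.2904862  0.19     ] jar [ 0.66651728 -0.11232441  0.075     ]
[[-0.0, -0.954, -0.301, 0.083], [1.0, -0.0, -0.0, -0.0], [-0.0, -0.301, 0.954, -0.162], [0.0, 0.0, 0.0, 1.0]] 301.4194592961882 255.1312185083171 187.4106825110156
[[-0.92   0.393 -0.   ]
 [ 0.393  0.92  -0.   ]
 [-0.    -0.    -1.   ]]
```

```bash
python3 -m crank '[[[-32,-19,0,0,-1],[-32,-19,0,0,-1],[-32,-19,0,0,-1],[-32,-19,0,0,-1],[-32,-19,0,0,-1],[-32,-19,0,0,-1],[-32,-19,0,0,-1],[-32,-19,0,0,-1],[-32,-19,0,0,-1],[-32,-19,0,0,-1]]]'
python3 -m crank '[[[-34,-20,0,0,-1],[-33,-20,0,0,-1],[0,0,3,0.113,-1],[0,0,3,0.113,-1],[0,0,3,0.113,-1],[0,0,3,0.113,-1],[0,0,3,0.113,-1],[0,0,2,0.113,-1],[0,0,2,0.113,-1],[0,0,2,0.113,-1]]]'
cat > w.py <<'E'
from h import *
import sys
w=snap("wrist");cv2.imwrite(f"pics/{sys.argv[1]}.png",w['pixels'][:,:,::-1])
s=ctrl.get_state();M=R.from_rotvec(s['tool_rot']).as_matrix();print(s['time'],s['position'],"closing yaw",np.arctan2(M[1,1],M[0,1]),"zax",M[:,2].round(4),"j",np.round(s['joint_positions'],2))
for k in("green","blue","yellow","orange"):
    b=blobs(w,*C[k],(0,0,512,384),60)[0][:3];print(k,b)
E
python3 w.py w1
```

```text
time: 1.18
position: [0.4759, 0.2957, 0.2229]
tool_rot: [0.63, 3.077, 0.001]
ft_force: [1.2, 0.7, 0.3]
grip_width: 0.999
grip_force: 0.0
time: 2.02
position: [0.5209, 0.2342, 0.2015]
tool_rot: [1.918, 2.488, 0.0]
ft_force: [0.1, -0.1, -0.9]
grip_width: 1.003
grip_force: 0.0
2.0667 [0.52074919 0.23414475 0.20112088] closing yaw 0.25250338505675685 zax [-3.e-04 -1.e-04 -1.e+00] j [-0.72  0.16  0.29  1.69 -0.05  1.29 -0.18]
green [(303, array([253.7, 188.5]), [248, 171, 13, 36]), (118, array([507.6, 231.8]), [501, 220, 11, 19])]
blue [(231, array([255.4, 304.6]), [249, 294, 13, 25])]
yellow [(290, array([254.6, 247.7]), [249, 229, 11, 39])]
orange []
```

View pics/w1.png

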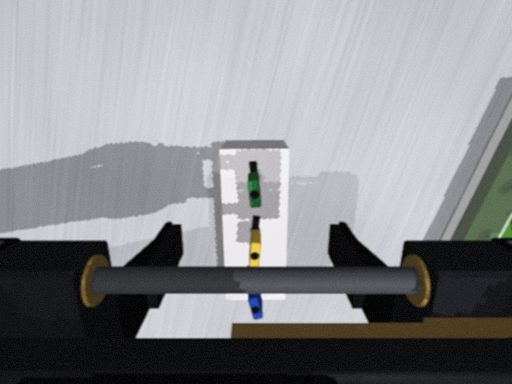

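The wrist view shows the green fin at (254,188) between the open fingers, yellow at (255,248) and blue at (255,305). The row runs straight up the image, so the closing direction is right.

```bash
cat > off.py <<'E'
from h import *
def toolshift(P):
    s=ctrl.get_state();M=R.from_rotvec(s['tool_rot']).as_matrix();return (M.T@(np.asarray(P)-s['position'])*1000).round(1)
E
python3 - <<'E'
from off import *
w=snap("wrist")
for k in("green","yellow","blue"):
    b=blobs(w,*C[k],(230,150,280,330),60)[0][0];x,y,ww,hh=b[2];print(k,b)
    for z in(.101,.116):print(z,plane(w,b[1],z),toolshift(plane(w,b[1],z)))
    print("top/bot", toolshift(plane(w,(b[1][0],y),.116)),toolshift(plane(w,(b[1][0],y+hh),.116)),toolshift(plane(w,(b[1][0],y+hh),.086)))
E
```

```text
green (307, array([254.1, 188.8]), [248, 172, 13, 35])
0.101 [0.52006702 0.23264895 0.101     ] [ -1.2  -1.  100.3]
0.116 [0.518916   0.23730978 0.116     ] [ 3.6 -0.9 85.3]
top/bot [18.5 -0.7 85.3] [-13.2  -1.1  85.3] [-24.8  -1.3 115.3]
yellow (215, array([255.4, 242.3]), [251, 230, 10, 26])
0.101 [0.53476063 0.18039906 0.101     ] [-55.5  -0.3 100.3]
0.116 [0.53276772 0.18805364 0.116     ] [-47.6  -0.3  85.3]
top/bot [-35.3  -0.2  85.3] [-61.7  -0.4  85.3] [-79.2  -0.6 115.3]
blue (233, array([256.3, 304.7]), [249, 294, 14, 25])
0.101 [0.55364477 0.11088598 0.101     ] [-127.5   -0.2  100.3]
0.116 [0.55056986 0.12252343 0.116     ] [-1.155e+02 -1.000e-01  8.530e+01]
top/bot [-103.2   -0.    85.3] [-132.5   -0.3   85.3] [-158.7   -0.4  115.3]
```

```bash
python3 -m crank '[[[0,-0.9,20,0,-1],[0,0,20,0,-1],[0,0,20,0,-1],[0,0,20,0,-1],[0,0,20,0,-1],[0,0,13,0,-1],[0,0,6,0,-1],[0,0,0,0,-1],[0,0,0,0,0.5]]]' 30
python3 -m crank '[[[0,0,0,0,1],[0,0,0,0,1],[0,0,0,0,1],[0,0,0,0,1],[0,0,0,0,1],[0,0,0,0,1]]]' 30
```

```text
time: 2.87
position: [0.5204, 0.2341, 0.0831]
tool_rot: [1.909, 2.495, 0.001]
ft_force: [0.3, 0.7, 1.0]
grip_width: 0.975
grip_force: 0.0
time: 3.37
position: [0.5202, 0.234, 0.0828]
tool_rot: [1.911, 2.494, 0.001]
ft_force: [-0.1, -0.7, -0.2]
grip_width: 0.558
grip_force: 0.0
```

```bash
python3 -m crank '[[[0,0,0,0,1],[0,0,0,0,1],[0,0,0,0,1],[0,0,0,0,1],[0,0,0,0,1],[0,0,0,0,1],[0,0,0,0,1],[0,0,0,0,1]]]' 30
python3 -m crank '[[[0,0,-5,0,1],[0,0,-15,0,1],[0,0,-25,0,1],[0,0,-25,0,1],[0,0,-25,0,1],[0,0,-20,0,1],[0,0,0,0,1]]]' 30; python3 w.py w2
```

```text
time: 4.03
position: [0.52, 0.234, 0.0825]
tool_rot: [-1.911, -2.494, -0.0]
ft_force: [-0.4, 0.8, -0.4]
grip_width: 0.113
grip_force: 30.0
time: 4.62
position: [0.5226, 0.235, 0.2029]
tool_rot: [1.909, 2.491, 0.013]
ft_force: [-0.8, 0.8, -0.3]
grip_width: 0.111
grip_force: 30.0
4.6667 [0.52157896 0.23456704 0.2003701 ] closing yaw 0.2629300730744384 zax [ 0.0046  0.0028 -1.    ] j [-0.72  0.16  0.29  1.7  -0.05  1.28 -0.17]
green [(887, array([255. , 245.6]), [244, 223, 23, 44]), (263, array([505.7, 228.4]), [495, 209, 17, 30]), (69, array([487.3, 239.1]), [484, 233, 8, 14])]
blue [(241, array([251.8, 304.1]), [244, 294, 15, 25])]
yellow []
orange []
```

```bash
python3 -m crank '[[[-15,-2,-7,0,1],[-30,-3,-7,0,1],[-36,-4,-6,0,1],[-36,-4,0,0,1],[-36,-4,0,0,1],[-36,-4,0,0,1],[-36,-4,0,0,1],[-36,-4,0,0,1],[-36,-4,0,0,1],[-36,-3,0,0,1]]]' 30
python3 -m crank '[[[-36,-3,0,0,1],[-36,-3,0,0,1],[-25,-2,0,0,1],[-8,-1,0,0,1],[0,0,0,0.05,1],[0,0,0,0.05,1],[0,0,0,0,1],[0,0,0,0,1]]]' 30; python3 w.py w3
```

```text
time: 5.5
position: [0.5703, -0.1001, 0.2164]
tool_rot: [-1.911, -2.491, 0.003]
ft_force: [0.4, -0.6, -0.6]
grip_width: 0.113
grip_force: 30.0
time: 6.17
position: [0.5896, -0.2005, 0.2166]
tool_rot: [-2.03, -2.395, 0.001]
ft_force: [-0.3, 0.1, -0.3]
grip_width: 0.11
grip_force: 30.0
6.2167 [ 0.58986647 -0.20033744  0.21688504] closing yaw 0.16478412915365362 zax [-1.4e-03  5.0e-04 -1.0e+00] j [-0.21  0.3   0.61  1.55 -0.17  1.35  0.58]
green [(1451, array([451.6, 225.4]), [428, 197, 46, 70]), (1085, array([183.3, 218. ]), [150, 202, 55, 40]), (1025, array([488.2, 141.2]), [456, 123, 56, 34])]
blue [(149, array([251.2,  77.5]), [239, 74, 25, 8]), (108, array([251.7,  86.7]), [240, 84, 24, 6])]
yellow []
orange [(1797, array([258.8, 175.5]), [232, 134, 55, 91]), (258, array([322.1,  95.9]), [315, 71, 27, 54])]
```

View pics/w3.png

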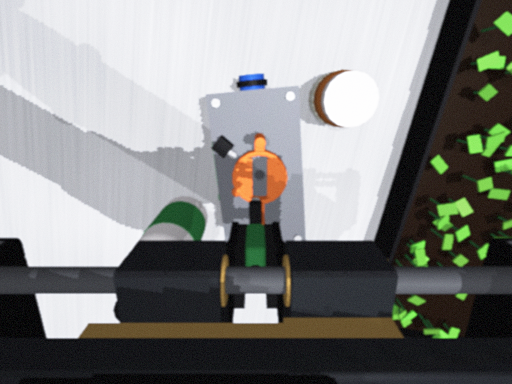

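The wrist view shows the ring at about (260,176) with the port hole near (259,175), lug_a's top at (260,138) and the click block at (222,146). The held probe's ear hangs at (255,208). I'll zoom in to fix the hole and the slot direction.

```bash
python3 - <<'E'
from off import *
a=cv2.imread("pics/w3.png")[85:245,195:320];cv2.imwrite("pics/w3c.png",cv2.resize(a,None,fx=4.5,fy=3.7*4.5/3.7*0.83,interpolation=cv2.INTER_CUBIC) if False else cv2.resize(a,(500,600) if False else (469,600),interpolation=cv2.INTER_CUBIC))
E
```

```text
(no output)
```

View pics/w3c.png

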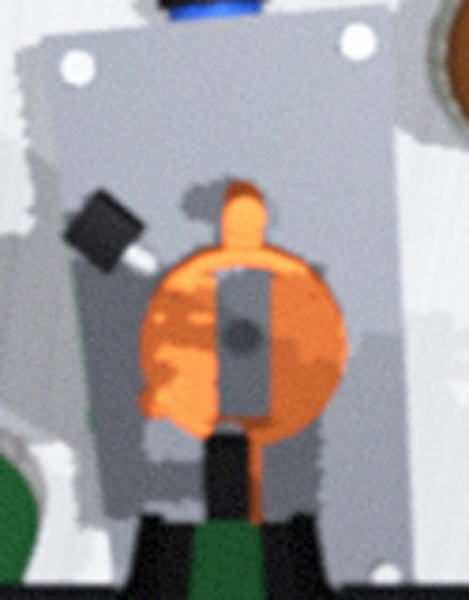

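```bash
python3 - <<'E'
from off import *
w=snap("wrist");f=lambda x,y:(195+x/3.75,85+y/3.75)
for n,p,z in(("hole",(242,337),.075),("ring ctr",(244,344),.088),("ringL",(140,344),.088),("ringR",(348,344),.088),("slot top",(244,268),.088),("lug top",(243,188),.117),("slotT deck",(242,268),.088),("slotB",(244,415),.088),("scr1",(78,68),.076),("scr2",(358,42),.076),("scr3",(387,577),.076)):
    P=plane(w,f(*p),z);print(n,P.round(4),toolshift(P))
# held probe: fin edges columns & ear
for r in (232,240,250):
    m=cv2.inRange(w['hsv'],*map(np.array,C['green']))[r,235:275];i=np.nonzero(m)[0];print(r,i.min()+235,i.max()+235)
print("expected TCP grasp axis px:")
T=np.linalg.inv(w['T_tool_cam'])
for z in(-19,18,70):
    p=T@[0,0,z/1000,1];print(z,w['fx']*p[0]/p[2]+w['cx'],w['fy']*p[1]/p[2]+w['cy'])
E
```

```text
hole [ 0.5941 -0.1989  0.075 ] [  0.6   4.4 142.1]
ring ctr [ 0.5942 -0.1973  0.088 ] [  2.2   4.7 129.1]
ringL [ 0.5669 -0.2018  0.088 ] [  2.2 -23.  129.1]
ringR [ 0.6215 -0.1928  0.088 ] [  2.2  32.4 129.1]
slot top [ 0.5907 -0.177   0.088 ] [ 22.8   4.6 129.1]
lug top [ 0.5859 -0.1529  0.117 ] [ 47.4   3.8 100.1]
slotT deck [ 0.5902 -0.1771  0.088 ] [ 22.8   4.1 129.1]
slotB [ 0.5976 -0.217   0.088 ] [-17.8   4.8 129.1]
scr1 [ 0.5403 -0.1348  0.076 ] [ 72.7 -38.2 141.2]
scr2 [ 0.6102 -0.1167  0.076 ] [ 79.1  33.8 141.1]
scr3 [ 0.6488 -0.2642  0.076 ] [-72.7  47.6 141. ]
232 245 265
240 245 265
250 244 266
expected TCP grasp axis px:
-19 255.34387846274078 254.54294109456958
18 255.2593173553553 225.38943590515308
70 255.18152697366403 198.57022354568983
```

```bash
python3 -m crank '[[[1,4.6,5,0,1],[0,0,15,0,1],[0,0,15,0,1],[0,0,8,0,1],[0,0,2,0,1],[0,0,0,0,1],[0,0,0,0,1]]]' 30; python3 w.py w4
python3 -c "
import cv2
a=cv2.imread('pics/w4.png')[110:260,190:320];cv2.imwrite('pics/w4c.png',cv2.resize(a,(520,600),interpolation=cv2.INTER_CUBIC))"
```

```text
time: 6.85
position: [0.5953, -0.199, 0.1731]
tool_rot: [2.032, 2.395, 0.001]
ft_force: [-0.2, -0.3, -0.3]
grip_width: 0.114
grip_force: 30.0
6.9 [ 0.59541458 -0.19918242  0.1734325 ] closing yaw 0.1631145991595003 zax [ 1.4e-03 -3.0e-04 -1.0e+00] j [-0.2   0.33  0.6   1.6  -0.2   1.27  0.59]
green [(1259, array([471.6, 232. ]), [444, 211, 54, 52]), (1149, array([163.9, 230.6]), [128, 216, 66, 31]), (915, array([255.1, 245.5]), [244, 223, 23, 44])]
blue [(200, array([243.7,  75.4]), [230, 71, 28, 10]), (133, array([244.6,  86.3]), [231, 83, 28, 7])]
yellow []
orange [(2406, array([252.4, 187. ]), [222, 141, 63, 83]), (387, array([325.6,  96.4]), [316, 67, 33, 63])]
```

View pics/w4c.png

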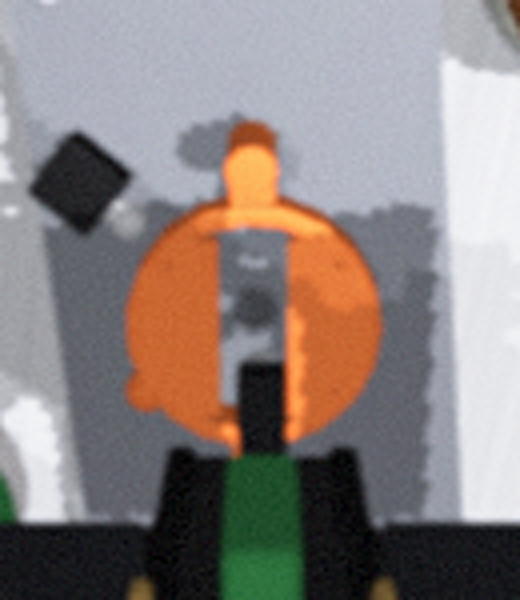

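The crop shows the hole at (255,308), the slot between columns 219 and 288, and the ear end at row 363, column 261. The shaft is hidden behind the ear.

```bash
python3 - <<'E'
from off import *
w=snap("wrist");f=lambda x,y:(190+x/4,110+y/4);zt=ctrl.get_state()['position'][2]
for n,p,z in(("hole",(255,308),.075),("slot mid",(253.5,316),.088),("ringL",(127,316),.088),("ringR",(382,316),.088),("ring far edge(+x end)",(254,200),.088),("slot+x end",(253,230),.088),("slotmid low",(253,400),.088),("ear end low",(261,363),zt-.020),("fin +x bottom",(261,455),zt+.004)):
    P=plane(w,f(*p),z);print(n,P.round(4),toolshift(P))
E
```

```text
hole [ 0.5941 -0.1985  0.075 ] [ 1.  -1.3 98.5]
slot mid [ 0.5935 -0.1963  0.088 ] [ 3.3 -1.6 85.5]
ringL [ 0.5666 -0.2006  0.088 ] [  3.3 -28.8  85.5]
ringR [ 0.6208 -0.1918  0.088 ] [ 3.3 26.1 85.6]
ring far edge(+x end) [ 0.5895 -0.1711  0.088 ] [28.7 -1.4 85.5]
slot+x end [ 0.5903 -0.1775  0.088 ] [22.3 -1.6 85.5]
slotmid low [ 0.5965 -0.2154  0.088 ] [-16.1  -1.7  85.5]
ear end low [ 0.5928 -0.183   0.1535] [16.4 -0.  20. ]
fin +x bottom [ 0.5936 -0.1882  0.1775] [11.2 -0.  -4. ]
```

```bash
python3 -m crank '[[[2.4,-1.4,0,0,1],[0,0,10,0,1],[0,0,10,0,1],[0,0,6,0,1],[0,0,3,0,1],[0,0,3,0,1],[0,0,3,0,1],[0,0,3,0,1],[0,0,0,0,1]]]' 30; python3 -c "
from off import *
w=snap('wrist');cv2.imwrite('pics/w5.png',w['pixels'][:,:,::-1]);print(ctrl.get_state()['position'])"
```

```text
time: 7.7
position: [0.5929, -0.1969, 0.1339]
tool_rot: [-2.033, -2.394, 0.001]
ft_force: [0.1, -0.3, -1.3]
grip_width: 0.115
grip_force: 30.0
[ 0.59298216 -0.19684854  0.13427625]
```

The tip is 11 mm below the deck with no force, so it is in the port. I'll push on.

```bash
python3 -m crank '[[[0,0,5,0,1],[0,0,5,0,1],[0,0,5,0,1],[0,0,5,0,1],[0,0,0,0,1]]]' 30; python3 -m crank '[[[0,0,5,0,1],[0,0,5,0,1],[0,0,4,0,1],[0,0,3,0,1],[0,0,2,0,1],[0,0,1,0,1],[0,0,0,0,1],[0,0,0,0,1]]]' 30
```

```text
time: 8.17
position: [0.5927, -0.1969, 0.1132]
tool_rot: [-2.033, -2.394, 0.001]
ft_force: [0.4, -0.8, -1.1]
grip_width: 0.11
grip_force: 30.0
time: 8.83
position: [0.593, -0.1969, 0.0956]
tool_rot: [-2.033, -2.395, -0.001]
ft_force: [-1.8, -0.1, 4.8]
grip_width: 0.112
grip_force: 30.0
```

```bash
python3 -m crank '[[[0,0,1,0,1],[0,0,1,0,1],[0,0,0,0,1],[0,0,0,0,1],[0,0,0,0,1]]]' 30
```

```text
time: 9.25
position: [0.5931, -0.1968, 0.0955]
tool_rot: [-2.033, -2.394, -0.002]
ft_force: [-6.6, 2.2, 15.6]
grip_width: 0.112
grip_force: 30.0
```

Seated at z 0.0955, with 15 N of reaction. Now I'll relax, open, check, and slide along the slot to lug_a with the open fingers straddling it.

```bash
python3 -m crank '[[[0,0,-1,0,1],[0,0,-1,0,1],[0,0,0,0,0],[0,0,0,0,0],[0,0,0,0,0],[0,0,0,0,0],[0,0,0,0,0],[0,0,0,0,0],[0,0,0,0,0],[0,0,0,0,0]]]' 30; python3 -m crank '[[[10,0,0,0,0],[14,0,0,0,0],[10,0,0,0,0],[4,0,0,0,0],[0,0,0,0,0]]]'; python3 w.py w6; python3 - <<'E'
from h import *
t,s=snap("top"),snap("side")
a=blobs(t,*C['green'],(320,160,360,200),4)[0][:2];b=blobs(s,*C['green'],(285,110,312,165),4)[0][:2];print(a,b)
E
```

```text
time: 10.08
position: [0.5931, -0.1968, 0.0945]
tool_rot: [-2.033, -2.395, 0.0]
ft_force: [-0.8, -0.5, -0.4]
grip_width: 0.498
grip_force: 0.0
time: 10.5
position: [0.5871, -0.1571, 0.0946]
tool_rot: [-2.029, -2.397, -0.001]
ft_force: [-0.3, -0.0, -0.2]
grip_width: 0.503
grip_force: 0.0
10.55 [ 0.58707164 -0.15842845  0.0946612 ] closing yaw 0.1646572614218347 zax [ 3.e-04  2.e-04 -1.e+00] j [-0.25  0.36  0.57  1.73 -0.21  1.11  0.55]
green [(482, array([254.1, 308.1]), [246, 294, 17, 29])]
blue [(429, array([242.5, 132.1]), [224, 126, 38, 14]), (248, array([244. , 148.1]), [226, 143, 37, 10])]
yellow []
orange [(1325, array([254. , 253.4]), [219, 228, 71, 39]), (1065, array([354.1, 148.4]), [334, 123, 69, 73]), (734, array([230.3, 305.9]), [214, 293, 32, 32])]
[] [(37, array([296.4, 138.2]), [294, 134, 6, 9]), (18, array([298.1, 129.1]), [295, 127, 6, 5])]
```

View pics/w6.png

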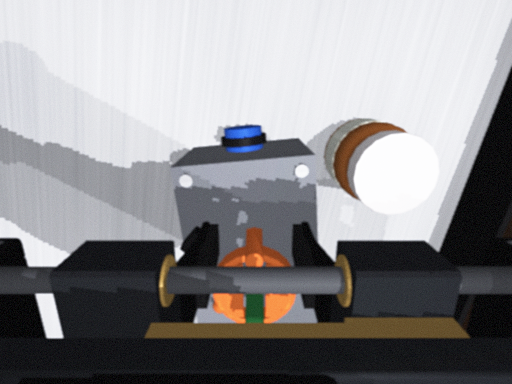

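Lug_a stands between the fingers at about (254,245), with the green fin seated behind it at (254,308). I'll grip lightly and swing the arc.

```bash
python3 -m crank '[[[0,0,0,0,1],[0,0,0,0,1],[0,0,0,0,1],[0,0,0,0,1],[0,0,0,0,1],[0,0,0,0,1],[0,0,0,0,1],[0,0,0,0,1]]]' 10; python3 -m crank '[[[-0.1,2,0,0.05,1],[-0.2,4,0,0.1,1],[-0.2,4,0,0.1,1],[-0.2,4,0,0.1,1],[0,0,0,0,1]]]' 10
```

```text
time: 11.32
position: [0.5869, -0.1594, 0.0945]
tool_rot: [2.033, 2.395, -0.0]
ft_force: [1.1, 0.2, 0.4]
grip_width: 0.111
grip_force: 10.0
time: 11.73
position: [0.6013, -0.1596, 0.0945]
tool_rot: [2.421, 2.001, -0.001]
ft_force: [-1.3, 0.7, 0.7]
grip_width: 0.109
grip_force: 10.0
```

```bash
python3 -m crank '[[[-0.2,4,0,0.1,1],[-0.2,4,0,0.1,1],[-0.2,4,0,0.1,1],[-0.2,4,0,0.1,1],[-0.2,4,0,0.1,1],[-0.2,4,0,0.1,1],[0,0,0,0,1]]]' 10; python3 -m crank '[[[-0.2,4,0,0.1,1],[-0.2,4,0,0.1,1],[-0.2,4,0,0.1,1],[-0.2,4,0,0.1,1],[-0.2,4,0,0.1,1],[-0.1,2,0,0.05,1],[0,0,0,0,1],[0,0,0,0,1]]]' 10; python3 - <<'E'
from h import *
s=ctrl.get_state();p=s['position']-[.5935,-.1988,0];print("lug dir yaw from cell y",np.pi/2+.25-np.arctan2(p[1],p[0]),np.hypot(p[0],p[1]))
E
```

```text
time: 12.32
position: [0.6219, -0.171, 0.0945]
tool_rot: [2.903, 1.199, -0.001]
ft_force: [-1.0, -1.0, 0.6]
grip_width: 0.11
grip_force: 10.0
time: 12.98
position: [0.6318, -0.1887, 0.0944]
tool_rot: [-3.118, -0.374, 0.002]
ft_force: [-3.6, 1.9, 2.5]
grip_width: 0.111
grip_force: 10.0
lug dir yaw from cell y 1.5629641545890869 0.03957627090991651
```

```bash
python3 -m crank '[[[0,0,0,0,0],[0,0,0,0,0],[0,0,0,0,0],[0,0,0,0,0],[0,0,0,0,0],[0,0,0,0,0],[0,0,0,0,0],[0,0,-10,0,0],[0,0,-25,0,0],[0,0,-30,0,0]]]' 10; python3 -m crank '[[[30,0,-30,0,0],[35,0,-15,0,0],[35,0,0,0,0],[35,0,0,0,0],[0,0,0,0,0]]]'; python3 - <<'E'
from h import *
t=snap("top");s=snap("side")
a=cv2.resize(np.ascontiguousarray(t['pixels'][145:215,295:385,::-1]),(450,350),interpolation=cv2.INTER_CUBIC)
b=cv2.resize(np.ascontiguousarray(s['pixels'][105:190,265:335,::-1]),(288,350),interpolation=cv2.INTER_CUBIC)
cv2.imwrite("pics/fin.png",np.hstack([a,b]))
st=ctrl.get_state();print(st['position'],st['ft_force'])
E
```

```text
time: 13.82
position: [0.6311, -0.1891, 0.159]
tool_rot: [-3.119, -0.366, 0.006]
ft_force: [0.5, -0.9, 0.3]
grip_width: 0.503
grip_force: 0.0
time: 14.23
position: [0.7688, -0.1532, 0.2014]
tool_rot: [-3.118, -0.379, -0.002]
ft_force: [-0.7, 2.5, -1.5]
grip_width: 0.504
grip_force: 0.0
[ 0.76382569 -0.15772609  0.20271883] [-0.02994422 -0.48953102  0.21502937]
```

View pics/fin.png

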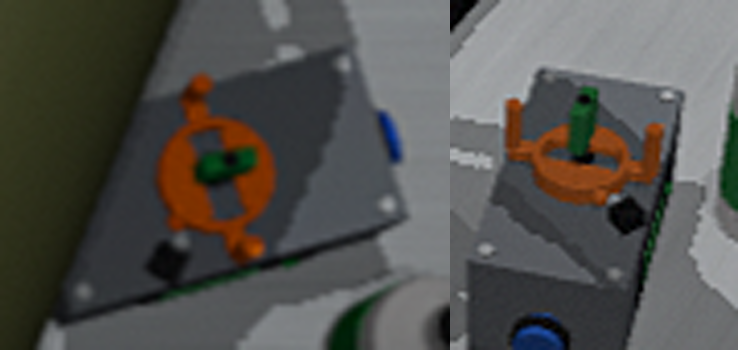

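The picture shows the probe seated upright, the slot crosswise to the ears, and the ring's nub against the click block. The lug tops are at crop (201,85) and (250,245), and the right deck edge runs from (348,48) to (405,215). A quick check of the angle follows.

```bash
python3 - <<'E'
from h import *
t=snap("top");f=lambda x,y:(295+x/5,145+y/5)
A=lambda p,q,z:(lambda d:np.arctan2(d[1],d[0]))(plane(t,f(*p),z)-plane(t,f(*q),z))
print("lug line",A((201,82),(250,242),.117),"cell x edge",A((348,48),(405,215),.075),"screws x",A((343,65),(388,204),.076),"screws y",A((83,291),(388,204),.076)-np.pi/2)
E
```

```text
lug line 0.2468048227149207 cell x edge 0.27033288128523525 screws x 0.25511077595704346 screws y 0.2532425259658111
```

```bash
python3 -c "
from bench import job
print(job.close_job())"
```

```text
the job is handed in; nothing more can be done
None
```

The green probe is fully home in the port, the ring measured at its locked stop (about 1.57 rad), the arm is clear of everything, and the job was handed in after about 14 s of robot time; the hand-in gave no verdict.

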